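Load the spindle and lock it with the swing clamp

ROBOT

A 7-joint arm with a two-finger parallel gripper is mounted at the origin on the work surface. World frame = base frame: x ahead of the robot, y to its left, z up, the work surface at z = 0. Lengths are in mm, angles in rad, forces in N, time in s.
With the tool pointing down it reaches from about 400 to 925 mm from the base axis. Payload 5.6 kg.
Tool frame: the origin (TCP) lies midway between the tips of the shut fingers; the grasp point (between the pads) lies 19 mm behind it; z points along the fingers, y is the line along which they close (so a half turn about z gives the same grasp; the last joint's range is limited). The gripper opens to 85 mm and grips with 20 to 120 N. Pads are 22 mm wide; open, the fingers measure 114 mm over their backs; the gripper's body (76 mm by 85 mm) begins 54 mm behind the grasp point. The pads swing forward as they close: fully open they stand 13 mm farther back than shut.
Start: joints at [1.132, 0.468, -0.012, 1.603, 0.006, 1.071, -0.056], TCP at [250.566, -599.771, 231.29] pointing down, gripper open.
Joint ranges: [-2.53, 2.53], [-0.31, 2.02], [-1.57, 1.55], [0.28, 2.44], [-1.29, 4.43], [0.15, 1.84], [-2.92, 2.92]. Speed limits (rad/s): [2.57, 2.57, 3.14, 3.14, 3.14, 3.14, 3.14].

INTERFACE

Orientations are given as a unit quaternion [x, y, z, w].
In Python, from cell import robot gives the robot as it stands.
- The arm moves only by the tool carry_out, never from a script. Its argument "targets" is a list of rows, each an object of numbers: "claw": the opening, from 0 (shut) to 1 (fully open); "dx", "dy", "dz": the shift along the world's x, y, z in cm; "roll": the turn about the world's z in degrees. A call has 1 to 8 rows; each row is the pose to reach, as a shift and turn from the pose commanded when the call began; what a row does not reach only later rows make up. A row lasts 1/12 s, in which the tool goes at most 41.7 mm and 7.16 degrees, less where a joint would pass 70% of its speed; a pose out of reach is approached as far as the arm can. A call with a gripper value outside its range is refused whole. The fingers move at their own pace and stop on an object; "newtons" is the grip in N (left out, the last holds). Time passes only in rows, so rows that repeat a pose let the fingers close. It gives the time, the measured TCP pose, the force, the opening and the grip force at its end, in the units of the state.
- robot.get_obs(): the state, without advancing time (a new reading comes with each control period).
- robot.read_camera(name): name is "side" or "top" or "wrist"; returns a dict with "image" (420x560x3 uint8, red, green, blue), "intrinsics" (3x3 intrinsics, pixels), "R" (3x3) and "t" (3): a world point X has camera coordinates R X + t; the wrist camera has in their place "tool_from_camera" (4x4, takes a point from camera to tool coordinates, whose origin is the TCP and whose axes are the flange's). Camera axes: x right, y down, z forward; pixel columns grow to the right and rows downward; lengths in mm; the calibration is good to about 2 mm. The wrist camera is an equidistant fisheye: a pixel r from the principal point sees the ray r / f radians off the axis. A picture is of the moment at which its call begins: read the wrist's pose just before it. There is no depth.
- robot.job_done(): hands the job in; it is judged then, once.
Trained networks look in the newest picture that a camera, given by its name, has taken for a name from the list of things; names that differ only in an ending like _2 or _b are one class to them, and where a whole thing is asked for, a point or a joint stands for the part that bears it (a point fixed in the world has none). Each returns a list of dicts, best first, with "score" (0 to 1); they miss things now and then, are a little off and sometimes report something else, mostly with a low value. They report only what shows in the picture. A call takes as long as a camera call. They do not tell look-alikes from the thing itself.
- robot.regions_of(camera, target): "pixels" (420x560 bool, what is visible of it) and "box" ([left, top, width, height] in pixels, round what is visible of it).
- robot.spot_point(camera, target): "location" ([column, row] in pixels: a listed point, or the origin of a listed thing).
The state is a dict: "time_s": time; "joint_positions": joint angles; "qd": joint speeds; "effort": joint torques, N m; "tool_pos": TCP position; "tool_rot": TCP orientation; "force": force on the tool from outside, world axes, zero at the start; "wrist_torque": the same for the moment, N m; "grip_width": finger opening in mm; "finger_force": force on a finger pad.
Only numpy, scipy, OpenCV 4.12 (cv2) and the standard library are available. Lean on these libraries where they do the work, as an engineer would, in place of code of your own. Each camera call takes 0.05 s, during which the arm holds its last target. There are 200 camera calls.

TASK

Take the aluminium spindle by its black head out of the slanted blue stand and lower it, not drop it, into the bore of the machined housing: start its foot into the mouth at a slant, then straighten it and set it down upright on the bore's floor. Then lock it in with the yellow swing clamp: pull the red knob up to unlock, turn it until the arm stands over the spindle, and push the knob fully down again. Leave the fan unit, the screw box and the screwdriver alone.

Things in the scene. Friction and masses are not known exactly. Their poses are not given: they have to be found in the camera images.
- spindle_center (a point): Centre of the loose spindle: aluminium bar 150 mm long, 22 mm across, 0.17 kg, orange band, topped by a black head 26 mm across, 32 mm long (grip here). z runs along it from foot to head; each end is 75 mm from here; the foot is chamfered. It starts slanted 20 degrees, its lower 52 mm in the stand's socket: draw it out along its axis.
- spindle_foot (a point): Centre of the spindle's foot end face; same axes as spindle_center.
- stand: Fixed blue plastic stand that holds the spindle at the start: base 130 x 100 x 12 mm, with a square block 52 x 52 x 60 mm slanted 20 degrees from upright so that its top (and the spindle's head) leans towards the stand's -x. Origin at the centre of its underside.
- fixture: Fixed dark steel plate 290 (x) x 170 (y) x 12 mm, origin under its centre. At x = -65 mm an aluminium housing 110 x 110 mm (130 at its ribs), top 90 mm above the table, with a vertical bore in its top. At x = +65 mm the grey pillar of the swing clamp, 72 mm across at its top, carrying a yellow arm and above it the red knob.
- bore_mouth (a point): Centre of the bore's mouth, on the bore's vertical axis, level with the housing's top (90 mm above the table). The bore is 40 mm wide for the first 40 mm down, then narrows by a 3 mm chamfer to 26 mm wide for another 38 mm, to its flat floor. A spindle fully down stands with its head's end 72 mm above the housing's top.
- bore_floor (a point): Centre of the bore's floor, 78 mm below the mouth; axes those of the fixture.
- clamp_pull (a joint): How far red knob and arm are pulled up, m: 0 = fully in (locked; the start), 0.022 = fully out (stop). A key pin on a raised stop lets the knob turn only when pulled out more than about 13 mm, and be pushed in only within 4 degrees of either end of the turn. Friction holds it where left; pulling takes about 8 N, pushing in about 3 N.
- clamp_knob (a joint): Angle of the red knob and yellow arm in rad, growing counter-clockwise seen from above: 0 = parked (arm swung away from the housing; the start), 1.4 = end stop, arm over the bore. Turning takes about 0.1 N m.
- knob_grip (a point): Centre of the red knob, an upright bar 66 mm long (x), 20 mm wide (y; grip across this), 30 mm high, on the vertical clamp axis, 211 mm above the table when in; rises and turns with the clamp. The yellow arm (26 mm wide, reaching 140 mm along +x of this point) has its top 35 mm below this point; an 18 mm stem between.
- clamp_pad (a point): Centre of the underside of the black pad (34 mm across) near the arm's end, 130 mm along the arm from the clamp axis; pushed in over the seated spindle it stands 2 mm above the head.
- fan_unit: Bystander: black twin fan with wire guards, 36 x 186 x 92 mm, origin at the centre of its underside.
- screw_box: Bystander: clear plastic box of screws, 104 x 134 x 40 mm, origin at the centre of its underside.
- screwdriver: Bystander: screwdriver 190 mm long with a yellow handle, lying along its x axis; origin underneath it.
- spindle: The same spindle as a body; origin at the centre of its foot's end face, z along the bar.
Things that resemble listed ones, but are neither listed nor needed, are in the scene too. Of the things shaped like the spindle, the aluminium one is meant.

How it is judged (in metres and radians):
On the way, in this order (a step that is already met when the one before it is completed fails the run):
1. the spindle's foot is at least 5 mm inside the bore's mouth while the spindle is slanted by more than 8 degrees (z of spindle_foot in the frame of bore_mouth below -0.005 m and horizontal distance between spindle_foot and bore_mouth below 0.02 m and angle between spindle_center's own z axis and vertical above 0.14 rad).
2. the spindle stands upright on the bore's floor (z of spindle_foot in the frame of bore_floor below 0.004 m and horizontal distance between spindle_foot and bore_mouth below 0.006 m and angle between spindle_center's own z axis and vertical below 0.1 rad), for 0.2 s.
3. the knob is pulled out, still parked (value of joint clamp_pull above 0.013 m and value of joint clamp_knob below 0.2 rad).
4. the knob, still out, is turned so that the arm is over the spindle (value of joint clamp_pull above 0.008 m and value of joint clamp_knob above 1.25 rad).
5. the knob is pushed fully in with the arm over the spindle (value of joint clamp_pull below 0.003 m and value of joint clamp_knob above 1.25 rad), for 0.2 s.
At the end, for the whole second after the job is handed in: The spindle stands at rest in the bore, foot within 4 mm of the floor and 6 mm of the bore's axis, within 0.1 rad of upright; the knob is turned past 1.25 rad, arm over the spindle, and pushed in to within 3 mm (all of step 2 and all of step 5 and linear speed of spindle below 0.02 m/s); the robot touches nothing.
It fails at once if the spindle is dropped: it moves faster than 0.6 m/s inside the bore (z of spindle_foot in the frame of bore_mouth below 0 m and horizontal distance between spindle_foot and bore_mouth below 0.025 m and linear speed of spindle above 0.6 m/s).
It fails at once if the fan unit is moved by more than 30 mm (distance of fan_unit from where it was at the start of the episode above 0.03 m).
It fails at once if the screw box is moved by more than 30 mm (distance of screw_box from where it was at the start of the episode above 0.03 m).
It fails at once if the screwdriver is moved by more than 30 mm (distance of screwdriver from where it was at the start of the episode above 0.03 m).
It also fails if it takes over 64 s, if anything falls off the work surface, if the arm or the gripper's body presses on something with over 40 N, if the wrist force passes 120 N, or if a joint passes its speed limit or range.

## Working session

There is one attempt and no reset: what is moved stays moved. The work goes in short steps, Python scripts to look and compute and a tool call to move; the robot and the scene stay as the last step left them, time stands still between calls to the robot, and variables do not carry over. Pictures are saved under pics/ and viewed, at most 10 in all, crops included, and the job is handed in when it is done.

Besides the shell and the picture viewer there is one more tool, called after "Request:" as name(argument=value, ...) on one line, values as JSON. carry_out: Moves the arm, as the interface text tells. Its arguments: {"type":"object","properties":{"targets":{"type":"array"},"newtons":{"type":"number"}},"required":["targets"]}

```bash
mkdir -p pics; ls; python3 - <<'E'
from cell import robot
import cv2,json
o=robot.get_obs();print({k:o[k] for k in('time_s','tool_pos','tool_rot','grip_width','force')})
ims=[]
for c in('side','top'):
    r=robot.read_camera(c);cv2.imwrite(f'pics/{c}0.png',r['image'][:,:,::-1])
    print(c,r['intrinsics'],r['R'],r['t'])
    for n in('spindle_center','spindle_foot','spindle','stand','fixture','bore_mouth','knob_grip','clamp_pad','fan_unit','screw_box','screwdriver'):
        print(n,[([round(float(v)) for v in d['location']],round(float(d['score']),2)) for d in robot.spot_point(c,n)][:4])
E
```

```text
pics
{'time_s': 0.0, 'tool_pos': array([ 250.33321487, -599.2533371 ,  230.3349862 ]), 'tool_rot': array([ 9.80484569e-01,  1.96594007e-01, -2.36176568e-04, -8.66185005e-04]), 'grip_width': 85.37060042739932, 'force': array([ 0.64687885,  0.27679224, -0.85058326])}
side [[446.55983995   0.         278.62744315]
 [  0.         446.55983995 212.68420271]
 [  0.           0.           1.        ]] [[-0.97982426 -0.19931169  0.01480755]
 [-0.16117183  0.74416572 -0.64825999]
 [ 0.11818652 -0.63756743 -0.76127506]] [ 508.04091934  185.71682793 1324.28668547]
spindle_center [([313, 294], 0.92), ([324, 362], 0.87), ([191, 307], 0.84), ([251, 261], 0.53)]
spindle_foot [([166, 330], 0.9), ([285, 284], 0.63), ([353, 381], 0.58), ([251, 262], 0.15)]
spindle [([354, 379], 0.78), ([242, 273], 0.74), ([167, 330], 0.62), ([288, 287], 0.62)]
stand [([247, 282], 0.63)]
fixture [([268, 199], 0.56)]
bore_mouth [([289, 178], 0.88)]
knob_grip [([246, 147], 0.75)]
clamp_pad [([250, 185], 0.56)]
fan_unit [([296, 146], 0.56)]
screw_box [([217, 387], 0.77)]
screwdriver [([189, 232], 0.62)]
top [[450.65104062   0.         275.98204516]
 [  0.         450.65104062 210.88307613]
 [  0.           0.           1.        ]] [[-0.01109229 -0.99987871  0.01093282]
 [-0.99842589  0.0104737  -0.05510038]
 [ 0.05497919 -0.0115268  -0.99842096]] [  -5.55758948  524.89902103 1540.8470187 ]
spindle_center [([195, 156], 0.71), ([229, 248], 0.67), ([229, 194], 0.59), ([172, 272], 0.55)]
spindle_foot [([172, 146], 0.64), ([163, 289], 0.56)]
spindle [([162, 290], 0.75), ([231, 189], 0.69), ([174, 148], 0.65), ([233, 231], 0.59)]
stand [([234, 198], 0.56)]
fixture [([332, 190], 0.66)]
bore_mouth [([334, 208], 0.65)]
knob_grip [([337, 162], 0.64)]
clamp_pad [([291, 179], 0.55), ([233, 200], 0.17)]
fan_unit [([404, 205], 0.61)]
screw_box [([141, 196], 0.81), ([404, 208], 0.19)]
screwdriver [([264, 133], 0.82)]
```

View pics/side0.png

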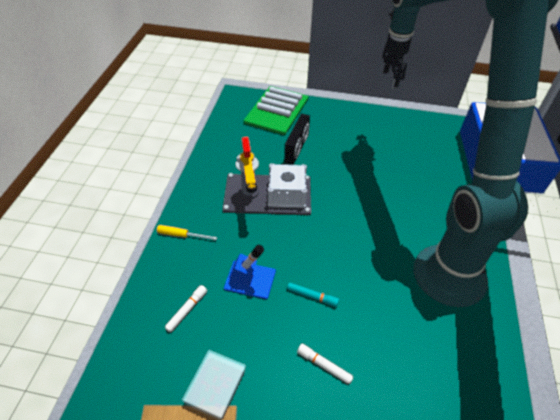

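View pics/top0.png

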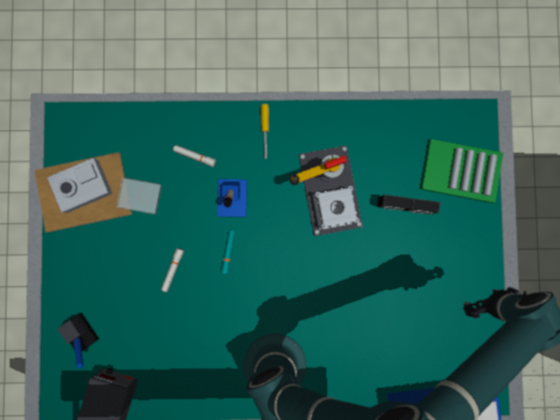

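The side picture shows the spindle, slanted in the blue stand, with its black head near (258,250). The fixture is near (268,199), its clamp knob at (246,147) and the fan at (297,138).

These could be taken for the spindle, in side pixels: white bars at (187,307) and (325,362), a teal bar at (313,294), and grey rods in the green tray at (280,100). I choose the bar in the stand at (253,258) because it is aluminium, has a black head and is slanted. For the housing there is also a look-alike on the wooden board at top (78,186).

```bash
cat > h.py <<'E'
from cell import robot
import numpy as np, cv2
from scipy.spatial.transform import Rotation as Ro
def shot(c,save=None):
    o=robot.get_obs(); r=robot.read_camera(c); r['name']=c
    r['W']=(Ro.from_quat(o['tool_rot']).as_matrix(),np.array(o['tool_pos']))
    if save: cv2.imwrite(save,r['image'][:,:,::-1])
    return r
def ray(r,p):
    K=np.array(r['intrinsics']); x=np.array([(p[0]-K[0,2])/K[0,0],(p[1]-K[1,2])/K[1,1]])
    if r['name']=='wrist':
        t=np.linalg.norm(x)+1e-12; d=np.r_[np.sin(t)*x/t,np.cos(t)]
        T=np.array(r['tool_from_camera']); R,t0=r['W']
        return R@T[:3,3]+t0, R@T[:3,:3]@d
    d=np.r_[x,1]; R=np.array(r['R']); return -R.T@np.array(r['t']), R.T@d/np.linalg.norm(d)
def tri(obs):
    A=0;b=0;L=[]
    for r,p in obs:
        o,d=ray(r,p);P=np.eye(3)-np.outer(d,d);A=A+P;b=b+P@o;L.append((o,P))
    X=np.linalg.solve(A,b);return X,[round(float(np.linalg.norm(P@(X-o))),1) for o,P in L]
def atz(r,p,z):
    o,d=ray(r,p);return o+d*(z-o[2])/d[2]
def proj(r,X):
    K=np.array(r['intrinsics'])
    if r['name']=='wrist':
        T=np.array(r['tool_from_camera']);R,t0=r['W'];c=T[:3,:3].T@(R.T@(np.array(X)-t0)-T[:3,3])
        n=np.hypot(c[0],c[1])+1e-12;t=np.arctan2(n,c[2]);return K[:2,2]+K[0,0]*t*c[:2]/n
    c=np.array(r['R'])@X+np.array(r['t']);return K[:2,2]+K[0,0]*c[:2]/c[2]
def pts(c,n): return [(np.array(d['location'],float),round(float(d['score']),2)) for d in robot.spot_point(c,n)]
E
python3 - <<'E'
from h import *
np.set_printoptions(precision=1,suppress=True)
s=shot('side');t=shot('top')
for n in('bore_mouth','knob_grip','clamp_pad','stand','fixture','fan_unit','screw_box','screwdriver'):
    a=pts('side',n);b=pts('top',n)
    if a and b: print(n,*tri([(s,a[0][0]),(t,b[0][0])]))
for n in ('spindle_center','spindle_foot','spindle'):
  for a in pts('side',n):
    for b in pts('top',n):
      X,e=tri([(s,a[0]),(t,b[0])])
      if max(e)<8 and abs(a[0][0]-250)<30: print(n,a,b,X,e)
for c in('side','top'):
  for d in robot.regions_of(c,'spindle'): print(c,d['box'],d['score'])
c=s['image'][225:305,215:285,::-1];c2=t['image'][170:225,205:260,::-1]
cv2.imwrite('pics/crop.png',np.hstack([cv2.resize(c,(385,440),interpolation=2),cv2.resize(c2,(400,440),interpolation=2)]))
print(shot('wrist')['tool_from_camera'])
E
```

```text
knob_grip [ 656.9 -187.7  213.9] [0.9, 0.9]
clamp_pad [618.2 -65.8 183.5] [3.8, 3.8]
stand [572.4 143.6  -4.1] [0.9, 0.9]
fixture [ 604.2 -210.   -26.1] [2.7, 2.7]
fan_unit [ 536.7 -432.9   52.1] [0.2, 0.2]
screw_box [579.  453.    5.6] [1.0, 1.0]
screwdriver [797.4  22.3  14.8] [5.0, 5.0]
spindle_center (array([251.4, 262.7]), 0.72) (array([230. , 194.5]), 0.66) [572.1 139.4  92. ] [3.8, 3.8]
spindle_center (array([251.4, 262.7]), 0.72) (array([229.6, 199.7]), 0.2) [562.9 141.7  96.4] [4.5, 4.5]
spindle (array([241.1, 274.9]), 0.52) (array([231.1, 189.1]), 0.66) [600.6 142.2  24. ] [0.3, 0.3]
side [289.1, 285.4, 50.1, 20.5] 0.87
side [164.4, 286.8, 46.7, 44.3] 0.82
side [298.6, 344.5, 54.3, 38.4] 0.72
side [240.5, 136.1, 14.8, 55.4] 0.68
side [244.8, 248.5, 17.3, 19.3] 0.5
top [219.6, 231.0, 13.8, 44.4] 0.79
top [175.1, 143.8, 41.2, 22.5] 0.62
top [221.7, 192.9, 10.7, 12.4] 0.58
top [163.1, 246.6, 16.2, 43.4] 0.51
top [220.6, 179.3, 23.2, 37.8] 0.4
[[  -0.    -1.    -0.3   74.4]
 [   1.    -0.    -0.     0.7]
 [  -0.    -0.3    1.  -143.1]
 [   0.     0.     0.     1. ]]
```

View pics/crop.png

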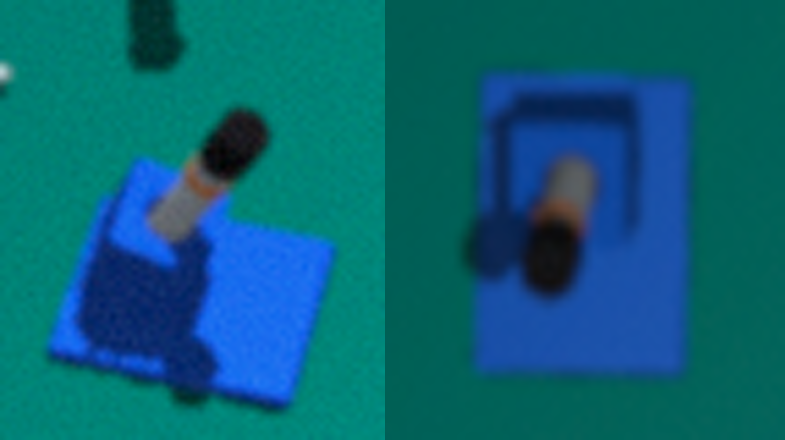

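The crop shows the aluminium bar with its orange band and black head, leaning towards the robot (world -x) out of the blue block. The choice is confirmed. Next I bring the wrist camera over the fixture and then over the stand.

Request:
carry_out(targets=[{"dx": 13.5,"dy": 28,"dz": 10,"roll": -22.7},{"dx": 13.5,"dy": 28,"dz": 10,"roll": -22.7},{"dx": 13.5,"dy": 28,"dz": 10,"roll": -22.7},{"dx": 13.5,"dy": 28,"dz": 10,"roll": -22.7},{"dx": 13.5,"dy": 28,"dz": 10,"roll": -22.7},{"dx": 13.5,"dy": 28,"dz": 10,"roll": -22.7},{"dx": 13.5,"dy": 28,"dz": 10,"roll": -22.7},{"dx": 13.5,"dy": 28,"dz": 10,"roll": -22.7}])

```text
validation failed for argument at $.ta...
```

Request:
carry_out(targets=[{"dx": 8,"dy": 14},{"dx": 8,"dy": 14},{"dx": 8,"dy": 14},{"dx": 8,"dy": 14},{"dx": 8,"dy": 14},{"dx": 8,"dy": 14}])

```text
validation failed for argument at $.ta...
```

```bash
cat > look.py <<'E'
from h import *
import sys,pickle
np.set_printoptions(precision=1,suppress=True)
tag=sys.argv[1]; w=shot('wrist',f'pics/w{tag}.png'); D={}
for n in sys.argv[2:]:
    D[n]=pts('wrist',n); print(n,[(p.round(1).tolist(),s) for p,s in D[n]][:3])
pickle.dump((w,D),open(f'w{tag}.pkl','wb'))
o=robot.get_obs();print(o['time_s'],o['tool_pos'],Ro.from_quat(o['tool_rot']).as_matrix()[:2,0])
E
python3 look.py 1 bore_mouth knob_grip clamp_pad fixture bore_floor spindle_center stand
```

```text
bore_mouth []
knob_grip []
clamp_pad []
fixture []
bore_floor []
spindle_center []
stand []
3.4 [ 250.6 -599.8  231.3] [0.9 0.4]
```

View pics/w1.png

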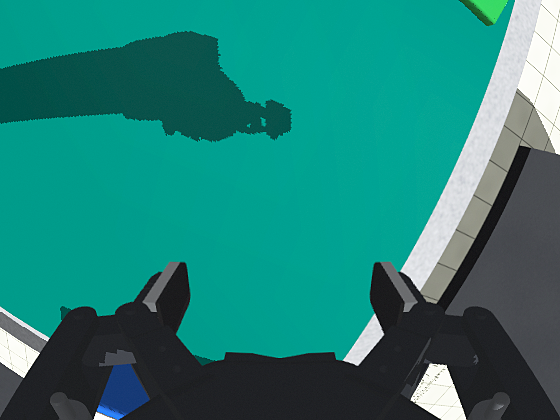

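The picture shows only the empty green table and the open fingers, because the move was refused. I'll fill in every field.

Request:
carry_out(targets=[{"claw": 1,"dx": 13.5,"dy": 28,"dz": 10,"roll": -22.7},{"claw": 1,"dx": 13.5,"dy": 28,"dz": 10,"roll": -22.7},{"claw": 1,"dx": 13.5,"dy": 28,"dz": 10,"roll": -22.7},{"claw": 1,"dx": 13.5,"dy": 28,"dz": 10,"roll": -22.7},{"claw": 1,"dx": 13.5,"dy": 28,"dz": 10,"roll": -22.7},{"claw": 1,"dx": 13.5,"dy": 28,"dz": 10,"roll": -22.7},{"claw": 1,"dx": 13.5,"dy": 28,"dz": 10,"roll": -22.7},{"claw": 1,"dx": 13.5,"dy": 28,"dz": 10,"roll": -22.7}])

```text
time_s: 4.07
tool_pos: [386.8, -317.0, 332.6]
tool_rot: [1.0, 0.001, 0.001, 0.0]
force: [0.4, -0.1, -1.1]
grip_width: 85.4
finger_force: 0.0
```

Request:
carry_out(targets=[{"claw": 1,"dx": 4,"dy": 12,"dz": 0,"roll": 0},{"claw": 1,"dx": 4,"dy": 12,"dz": 0,"roll": 0},{"claw": 1,"dx": 4,"dy": 12,"dz": 0,"roll": 0},{"claw": 1,"dx": 4,"dy": 12,"dz": 0,"roll": 0},{"claw": 1,"dx": 4,"dy": 12,"dz": 0,"roll": 0}])

```text
time_s: 4.48
tool_pos: [426.4, -197.3, 331.7]
tool_rot: [1.0, 0.003, 0.0, 0.0]
force: [0.7, -0.5, 0.3]
grip_width: 85.2
finger_force: 0.0
```

```bash
python3 look.py 2 bore_mouth knob_grip clamp_pad fixture bore_floor spindle_center stand
```

```text
bore_mouth [([288.8, 86.1], 0.69)]
knob_grip []
clamp_pad [([148.1, 6.9], 0.8)]
fixture [([281.4, 44.3], 0.88), ([148.9, 7.5], 0.55)]
bore_floor [([289.2, 89.5], 0.97)]
spindle_center [([72.6, 191.1], 0.91), ([18.5, 14.7], 0.87), ([5.8, 223.8], 0.84)]
stand [([72.8, 79.5], 0.96)]
4.8833 [ 425.2 -200.7  331.1] [ 1. -0.]
```

View pics/w2.png

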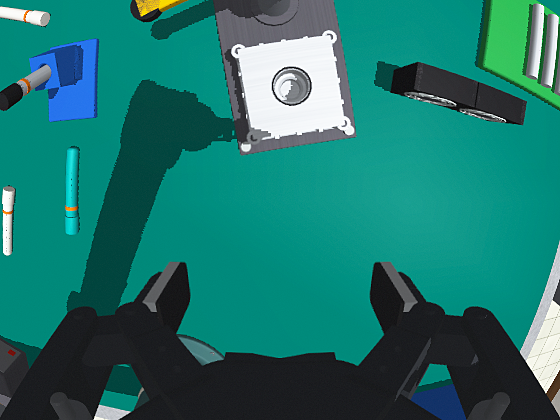

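The picture shows the bore at about (292,87) in the bright housing. The spindle is at the left edge, near (25,85), and the fan at (460,92). I'll move on for a second place of view, with the knob in sight.

Request:
carry_out(targets=[{"claw": 1,"dx": 11,"dy": 6,"dz": 3,"roll": 0},{"claw": 1,"dx": 11,"dy": 6,"dz": 3,"roll": 0},{"claw": 1,"dx": 11,"dy": 6,"dz": 3,"roll": 0},{"claw": 1,"dx": 11,"dy": 6,"dz": 3,"roll": 0},{"claw": 1,"dx": 11,"dy": 6,"dz": 3,"roll": 0}])

```text
time_s: 5.3
tool_pos: [537.3, -138.2, 361.1]
tool_rot: [1.0, 0.002, 0.0, -0.001]
force: [-1.2, -0.3, -0.9]
grip_width: 85.5
finger_force: 0.0
```

```bash
python3 look.py 3 bore_mouth knob_grip clamp_pad fixture bore_floor
```

```text
bore_mouth [([336.0, 175.0], 0.64)]
knob_grip [([335.1, 57.4], 0.89)]
clamp_pad [([214.2, 108.9], 0.79)]
fixture [([322.2, 120.6], 0.89)]
bore_floor [([326.8, 165.3], 0.97)]
5.6 [ 534.5 -141.   361.2] [ 1. -0.]
```

Request:
carry_out(targets=[{"claw": 1,"dx": -2,"dy": 24,"dz": -3,"roll": 0},{"claw": 1,"dx": -2,"dy": 24,"dz": -3,"roll": 0},{"claw": 1,"dx": -2,"dy": 24,"dz": -3,"roll": 0},{"claw": 1,"dx": -2,"dy": 24,"dz": -3,"roll": 0},{"claw": 1,"dx": -2,"dy": 24,"dz": -3,"roll": 0},{"claw": 1,"dx": -2,"dy": 24,"dz": -3,"roll": 0},{"claw": 1,"dx": -2,"dy": 24,"dz": -3,"roll": 0}])

```text
time_s: 6.18
tool_pos: [513.1, 107.7, 331.1]
tool_rot: [1.0, 0.005, -0.0, -0.002]
force: [-0.3, 0.9, -0.1]
grip_width: 85.1
finger_force: 0.0
```

```bash
python3 look.py 4 spindle_center spindle_foot stand knob_grip clamp_pad
```

```text
spindle_center [([138.6, 276.3], 0.91), ([248.3, 122.5], 0.82), ([171.9, 24.9], 0.72)]
spindle_foot [([254.9, 195.8], 0.93), ([133.0, 305.3], 0.67), ([125.6, 14.0], 0.66)]
stand [([259.4, 120.0], 0.63)]
knob_grip []
clamp_pad [([452.4, 96.2], 0.97)]
6.4833 [515.9  98.2 331.4] [ 1. -0.]
```

Request:
carry_out(targets=[{"claw": 1,"dx": -8,"dy": 4,"dz": 0,"roll": 0},{"claw": 1,"dx": -8,"dy": 4,"dz": 0,"roll": 0},{"claw": 1,"dx": -8,"dy": 4,"dz": 0,"roll": 0},{"claw": 1,"dx": -8,"dy": 4,"dz": 0,"roll": 0}])

```text
time_s: 6.82
tool_pos: [434.2, 140.5, 332.0]
tool_rot: [1.0, 0.001, 0.001, 0.0]
force: [0.2, 0.3, 0.9]
grip_width: 85.5
finger_force: 0.0
```

```bash
python3 look.py 5 spindle_center spindle_foot stand knob_grip clamp_pad; python3 - <<'E'
import cv2,numpy as np
cv2.imwrite('pics/j.png',np.vstack([np.hstack([cv2.resize(cv2.imread(f'pics/w{i}.png'),(400,300)) for i in p]) for p in((3,4),(5,5))]))
E
```

```text
spindle_center [([270.2, 194.3], 0.87), ([275.8, 60.5], 0.83), ([150.1, 233.4], 0.59)]
spindle_foot [([274.9, 44.8], 0.83), ([137.9, 265.9], 0.77), ([276.7, 147.0], 0.71)]
stand [([279.0, 68.2], 0.59)]
knob_grip []
clamp_pad [([473.7, 30.3], 0.64)]
7.1167 [436.6 139.3 331.1] [ 1. -0.]
```

View pics/j.png

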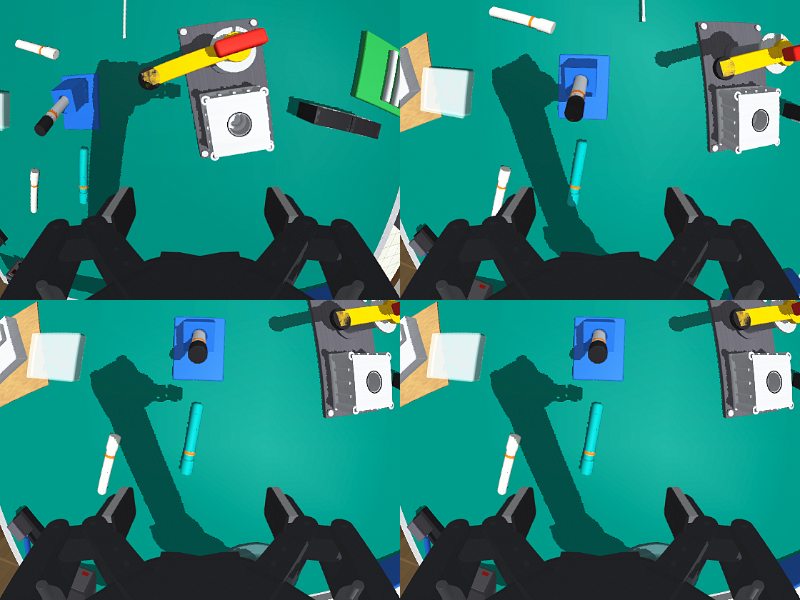

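The joined picture shows three wrist views (the lower two are the same). The bore lies at (240,122) in the upper-left view and (760,120) in the upper-right one. The spindle head is at (575,105) in the upper-right view and (198,347) in the lower one. The red knob is at (241,42) in the upper-left view. Next I fit the models to these pictures.

```bash
cat > fit.py <<'E'
from h import *
import pickle
from scipy.optimize import minimize
np.set_printoptions(precision=1,suppress=True)
V={i:pickle.load(open(f'w{i}.pkl','rb')) for i in(2,3,4,5)}
s=shot('side');t=shot('top')
G={k:cv2.cvtColor(cv2.GaussianBlur(v[0]['image'],(3,3),0),cv2.COLOR_RGB2GRAY).astype(np.float32) for k,v in V.items()}
th=np.linspace(0,2*np.pi,72,endpoint=False)
def samp(k,X,r):
    P=np.array([proj(V[k][0],[X[0]+r*np.cos(a),X[1]+r*np.sin(a),X[2]]) for a in th],np.float32)
    return cv2.remap(G[k],P[:,:1].copy(),P[:,1:].copy(),cv2.INTER_LINEAR).mean()
def fb(ks,z=None):
    f=lambda q:-sum(samp(k,[q[0],q[1],z or q[2]],22)-samp(k,[q[0],q[1],z or q[2]],18.5) for k in ks)
    best=min(((f([x,y,90]),x,y) for x in range(505,560,4) for y in range(-235,-190,4)))
    return minimize(f,[best[1],best[2],90][:2 if z else 3],method='Nelder-Mead',options=dict(initial_simplex=None,xatol=.1))
for ks in((2,),(3,),(5,),(4,)): r=fb(ks,90);print('bore',ks,r.x,r.fun)
r=fb((2,3,4,5));print('bore all',r.x,r.fun);B=r.x
# spindle head silhouette
cams=[V[4][0],V[5][0],s,t]; boxes=[(205,80,290,190),(235,20,320,105),(238,240,275,275),(215,185,245,215)]
M=[]
for c,b in zip(cams,boxes):
    im=c['image'].astype(int);m=(im.max(2)<80)&(im.max(2)-im.min(2)<22);z=np.zeros(m.shape,np.uint8);z[b[1]:b[3],b[0]:b[2]]=m[b[1]:b[3],b[0]:b[2]]
    n,l,st,ce=cv2.connectedComponentsWithStats(z);k=1+st[1:,4].argmax();M.append((l==k).astype(np.uint8));print('head mask',st[k],ce[k])
X0,e=tri([(c,np.argwhere(m)[:,::-1].mean(0)) for c,m in zip(cams,M)]);print('head centroid tri',X0,e)
def sil(c,q,a0,a1,rad):
    ps,ti=q[3],q[4];u=np.array([np.sin(ti)*np.cos(ps),np.sin(ti)*np.sin(ps),np.cos(ti)])
    v=np.cross(u,[0,1,0]);v/=np.linalg.norm(v);w=np.cross(u,v)
    P=[proj(c,q[:3]+a*u+rad*(np.cos(x)*v+np.sin(x)*w)) for a in(a0,a1) for x in th[::4]]
    return cv2.convexHull(np.array(P,np.float32))
def cost(q):
    J=0
    for c,m,wt in zip(cams,M,(1,1,.3,.3)):
        z=np.zeros((840*2,560*4),np.uint8)[:1680]
        h=sil(c,q,-16,16,13);z=np.zeros((1680,2240),np.uint8);cv2.fillPoly(z,[np.round(h*4+1.5).astype(np.int32)],1)
        a=cv2.resize(z.astype(np.float32),(560,420),interpolation=cv2.INTER_AREA);J+=wt*np.abs(a-m).sum()/m.sum()
    return J
q0=np.r_[X0,np.pi,np.radians(20)];S=np.vstack([q0]+[q0+d for d in np.diag([6,6,6,.2,.15])])
r=minimize(cost,q0,method='Nelder-Mead',options=dict(initial_simplex=S,maxiter=350));q=r.x
print('head centre',q[:3],'lean dir deg',np.degrees(q[3]),'tilt',np.degrees(q[4]),r.fun)
ti,ps=q[4],q[3];u=np.array([np.sin(ti)*np.cos(ps),np.sin(ti)*np.sin(ps),np.cos(ti)]);print('centre',q[:3]-59*u,'foot',q[:3]-134*u)
C=[V[4][1]['spindle_center'][1][0],V[5][1]['spindle_center'][1][0],(251.4,262.7),(230,194.5)]
print('net spindle_center',*tri(list(zip(cams,C))))
K=[(V[3][0],V[3][1]['knob_grip'][0][0]),(s,pts('side','knob_grip')[0][0]),(t,pts('top','knob_grip')[0][0])];print('knob',*tri(K))
A=[(V[i][0],V[i][1]['clamp_pad'][0][0]) for i in(3,4,5)];print('pad',*tri(A))
ims=[]
for k,(cx,cy) in((2,(290,87)),(3,(336,175)),(4,(248,130)),(5,(277,66))):
    im=cv2.resize(V[k][0]['image'][:,:,::-1],None,fx=4,fy=4)
    for z,rr in((90,20),):cv2.polylines(im,[np.array([proj(V[k][0],[B[0]+rr*np.cos(a),B[1]+rr*np.sin(a),B[2]])*4+1.5 for a in th],np.int32)],True,(0,0,255))
    for a0,a1,rr in((-16,16,13),(-84,-16,11)): cv2.polylines(im,[np.int32(sil(V[k][0],q,a0,a1,rr)*4+1.5)],True,(0,255,255))
    x=max(cx-50,0)*4;y=max(cy-37,0)*4;ims.append(im[y:y+296,x:x+400])
cv2.imwrite('pics/fit.png',np.vstack([np.hstack(ims[:2]),np.hstack(ims[2:])]))
E
python3 fit.py
```

```text
bore (2,) [ 536.1 -214.3] -50.43194580078125
bore (3,) [ 530.7 -214.4] -71.36882019042969
bore (5,) [ 532.4 -206.9] -65.24971771240234
bore (4,) [ 533.8 -206.9] -65.27864074707031
bore all [ 533.  -206.4   90.7] -217.07167053222656
head mask [230 133  28  37 802] [244.3 151.5]
head mask [264  56  26  33 670] [276.4  72.2]
head mask [251 246  12  12  90] [256.8 251.4]
head mask [224 194   8  12  54] [227.4 200.5]
head centroid tri [550.  142.8 155.9] [0.9, 1.1, 0.7, 1.4]
head centre [549.7 142.8 154.2] lean dir deg 181.6163391633227 tilt 16.25557260341742 0.437193388900969
centre [566.3 143.3  97.6] foot [587.2 143.9  25.6]
net spindle_center [572.5 142.4  94.4] [4.1, 2.6, 4.9, 4.2]
knob [ 657.  -189.7  216.8] [6.3, 0.1, 6.2]
pad [615.8 -70.  160.8] [1.4, 0.8, 1.5]
```

View pics/fit.png

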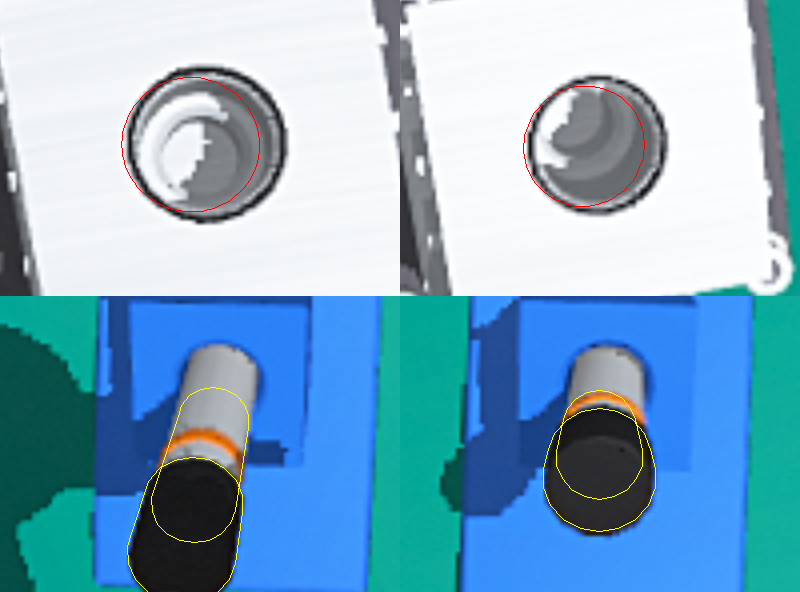

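The overlays show the mouth has a black rim, about 46 mm across outside, centred near crop (206,144) in the upper-left and (597,144) in the upper-right. My circle sits off it. The spindle bar is also drawn too short, so the tilt came out too small. I'll refit on the rim and on the whole silhouette, with the tilt held at 20 degrees.

```bash
cat > edit.py <<'E'
s=open('fit.py').read()
s=s.replace("22)-samp","25)-samp").replace("18.5) for k","21.6) for k").replace("(205,80,290,190),(235,20,320,105),(238,240,275,275),(215,185,245,215)","(215,90,290,190),(235,20,320,105),(238,240,275,275),(215,185,245,215)")
s=s.replace("m=(im.max(2)<80)&(im.max(2)-im.min(2)<22)","m=im[:,:,2]-im[:,:,0]<14;m&=(im[:,:,1]-im[:,:,0]<30)")
s=s.replace("h=sil(c,q,-16,16,13);z=np.zeros((1680,2240),np.uint8);cv2.fillPoly(z,[np.round(h*4+1.5).astype(np.int32)],1)","z=np.zeros((1680,2240),np.uint8);[cv2.fillPoly(z,[np.round(h*4+1.5).astype(np.int32)],1) for h in(sil(c,q,-16,16,13),sil(c,q,-83,-16,11))]")
s=s.replace("q0=np.r_[X0,","X0=np.array([549.7,142.8,154.2]);q0=np.r_[X0,").replace("(286","(286")
s=s.replace("# spindle head","""
def knob():
    Ms=[]
    for c in(V[3][0],s,t):
        h=c['image'].astype(int);m=((h[:,:,0]>110)&(h[:,:,1]<70)&(h[:,:,2]<70)).astype(np.uint8);n,l,st,ce=cv2.connectedComponentsWithStats(m)
        k=min(range(1,n),key=lambda k:np.linalg.norm(ce[k]-proj(c,[657,-190,211]))-st[k,4]*.1);Ms.append((l==k).astype(np.uint8));print('red',st[k],ce[k])
    def f(q,D=None):
        J=0
        for c,m,wt in zip((V[3][0],s,t),Ms,(1,.3,.3)):
            P=np.array([proj(c,q[:3]+np.array([a*np.cos(q[3])-b*np.sin(q[3]),a*np.sin(q[3])+b*np.cos(q[3]),h])) for a in(-33,33) for b in(-10,10) for h in(-15,15)],np.float32)
            z=np.zeros((1680,2240),np.uint8);cv2.fillPoly(z,[np.round(cv2.convexHull(P)*4+1.5).astype(np.int32)],1)
            J+=wt*np.abs(cv2.resize(z.astype(np.float32),(560,420),interpolation=cv2.INTER_AREA)-m).sum()/m.sum()
        return J
    q0=np.array([657,-190,211,1.9]);r=minimize(f,q0,method='Nelder-Mead',options=dict(initial_simplex=np.vstack([q0]+[q0+d for d in np.diag([6,6,6,.2])])));print('knob fit',r.x,np.degrees(r.x[3]),r.fun)
knob()
# spindle head""")
s=s.replace("((90,20),)","((90,23),)")
s=s.replace("def cost(q):","def cost(q):\n    q=np.r_[q[:4],np.radians(20)]").replace("q=r.x\n","q=np.r_[r.x[:4],np.radians(20)]\n")
open('fit2.py','w').write(s)
E
python3 edit.py; sed -i "s#pics/fit.png#pics/fit2.png#" fit2.py; python3 fit2.py
```

```text
bore (2,) [ 533.4 -210.8] -138.54681396484375
bore (3,) [ 533.4 -210.7] -122.83914184570312
bore (5,) [ 533.1 -211.7] -110.4903335571289
bore (4,) [ 532.9 -211.4] -116.43531036376953
bore all [ 533.3 -210.5   91.5] -497.4161682128906
red [ 299   39   77   42 1526] [338.1  58. ]
red [242 138   8  20 118] [245.8 147.3]
red [325 156  22  13 149] [335.4 161.7]
knob fit [ 663.1 -191.   203.2    1.9] 109.7114884498956 0.4141144001779969
head mask [ 230  106   32   64 1264] [246.8 140.2]
head mask [264  42  26  47 899] [277.  67.]
head mask [244 246  19  21 136] [254.1 254.5]
head mask [225 191   8  15  80] [228.3 198. ]
head centroid tri [558.7 141.9 137.3] [0.3, 2.1, 0.3, 2.1]
head centre [550.7 142.8 155.4] lean dir deg 178.4007325747257 tilt 20.0 0.774847466090101
centre [570.9 142.3 100. ] foot [596.5 141.6  29.5]
net spindle_center [572.5 142.4  94.4] [4.1, 2.6, 4.9, 4.2]
knob [ 657.7 -184.5  230.9] [2.3, 0.8, 3.1]
pad [615.8 -70.  160.8] [1.4, 0.8, 1.5]
```

View pics/fit2.png

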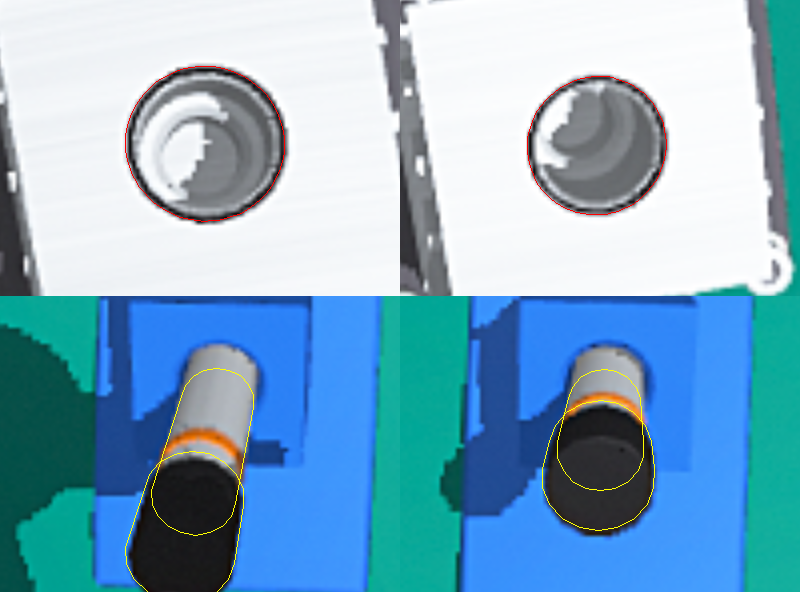

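The refit rim now lies right on the bore: (533.3, -211) with z about 91. The head fit is good to a few mm, centred at about (550.5, 143, 155) and leaning along -x. I'll reach and grasp with the fingers closing along y.

Request:
carry_out(targets=[{"claw": 1,"dx": 11.4,"dy": 0.3,"dz": -9.5,"roll": 0},{"claw": 1,"dx": 11.4,"dy": 0.3,"dz": -9.5,"roll": 0},{"claw": 1,"dx": 11.4,"dy": 0.3,"dz": -9.5,"roll": 0},{"claw": 1,"dx": 11.4,"dy": 0.3,"dz": -9.5,"roll": 0},{"claw": 1,"dx": 11.4,"dy": 0.3,"dz": -13,"roll": 0},{"claw": 1,"dx": 11.4,"dy": 0.3,"dz": -16,"roll": 0},{"claw": 1,"dx": 11.4,"dy": 0.3,"dz": -18,"roll": 0},{"claw": 1,"dx": 11.4,"dy": 0.3,"dz": -19.4,"roll": 0}])

```text
time_s: 8.18
tool_pos: [548.3, 142.8, 134.4]
tool_rot: [1.0, -0.0, -0.002, 0.0]
force: [-0.2, 0.4, -0.4]
grip_width: 85.3
finger_force: 0.0
```

Request:
carry_out(newtons=40, targets=[{"claw": 1,"dx": 0,"dy": 0,"dz": 0,"roll": 0},{"claw": 0.2,"dx": 0,"dy": 0,"dz": 0,"roll": 0},{"claw": 0,"dx": 0,"dy": 0,"dz": 0,"roll": 0},{"claw": 0,"dx": 0,"dy": 0,"dz": 0,"roll": 0},{"claw": 0,"dx": 0,"dy": 0,"dz": 0,"roll": 0},{"claw": 0,"dx": 0,"dy": 0,"dz": 0,"roll": 0},{"claw": 0,"dx": 0,"dy": 0,"dz": 0,"roll": 0},{"claw": 0,"dx": 0,"dy": 0,"dz": 0,"roll": 0}])

```text
time_s: 8.85
tool_pos: [550.0, 142.9, 138.3]
tool_rot: [1.0, -0.0, 0.001, 0.0]
force: [-0.9, -1.6, 5.9]
grip_width: 25.1
finger_force: 39.0
```

Gripped: 25 mm wide at 39 N. Next I draw it out along its axis.

Request:
carry_out(newtons=60, targets=[{"claw": 0,"dx": -0.34,"dy": 0,"dz": 0.94,"roll": 0},{"claw": 0,"dx": -0.68,"dy": 0,"dz": 1.88,"roll": 0},{"claw": 0,"dx": -1.03,"dy": 0,"dz": 2.82,"roll": 0},{"claw": 0,"dx": -1.37,"dy": 0,"dz": 3.76,"roll": 0},{"claw": 0,"dx": -1.71,"dy": 0,"dz": 4.7,"roll": 0},{"claw": 0,"dx": -2.05,"dy": 0,"dz": 5.64,"roll": 0},{"claw": 0,"dx": -2.39,"dy": 0,"dz": 6.58,"roll": 0},{"claw": 0,"dx": -2.9,"dy": 0,"dz": 8.0,"roll": 0}])

```text
time_s: 9.52
tool_pos: [519.8, 143.0, 217.6]
tool_rot: [1.0, -0.0, -0.001, 0.0]
force: [-0.2, 0.2, -1.4]
grip_width: 24.6
finger_force: 59.0
```

Request:
carry_out(targets=[{"claw": 0,"dx": 0,"dy": 0,"dz": 4,"roll": 0},{"claw": 0,"dx": 0,"dy": 0,"dz": 7,"roll": 0},{"claw": 0,"dx": 0,"dy": 0,"dz": 7,"roll": 0}])

```text
time_s: 9.77
tool_pos: [523.4, 144.8, 294.4]
tool_rot: [1.0, -0.0, 0.006, -0.001]
force: [1.4, 0.4, -1.2]
grip_width: 24.0
finger_force: 59.2
```

```bash
cat > held.py <<'E'
from h import *
import sys
np.set_printoptions(precision=1,suppress=True)
V={c:shot(c) for c in('side','top','wrist')}
o=robot.get_obs();g=np.array(o['tool_pos'])+[0,0,19];print(o['time_s'],o['tool_pos'],o['force'],o['grip_width'])
ims=[]
for c,v in V.items():
    k=proj(v,g-[0,0,60]);print(c,'grasp',proj(v,g))
    for n in('spindle_center','spindle_foot'):
        print('  ',n,[(p.round(1).tolist(),s) for p,s in pts(c,n) if np.linalg.norm(p-k)<90])
    im=v['image'][:,:,::-1]
    x,y=[int(np.clip(q-h,0,m-2*h)) for q,h,m in zip(k,(60,60),(560,420))]
    ims.append(cv2.resize(im[y:y+120,x:x+120],(264,264),interpolation=2));print('  origin',x,y,'scale 2.2')
cv2.imwrite(sys.argv[1],np.hstack(ims))
E
python3 held.py pics/held1.png
```

```text
9.9167 [520.  143.  287.4] [-0.6 -0.8 -2.1] 23.961254179632714
side grasp [267.9 216.8]
   spindle_center [([313.8, 294.4], 0.68), ([257.4, 225.2], 0.58)]
   spindle_foot [([286.5, 286.3], 0.97), ([247.6, 244.4], 0.67)]
  origin 207 172 scale 2.2
top grasp [222.1 207.4]
   spindle_center [([172.4, 272.9], 0.71), ([193.2, 156.0], 0.49)]
   spindle_foot [([172.8, 147.0], 0.53)]
  origin 164 148 scale 2.2
wrist grasp [279.7 288.3]
   spindle_center [([280.5, 206.4], 0.6)]
   spindle_foot []
  origin 219 178 scale 2.2
```

View pics/held1.png

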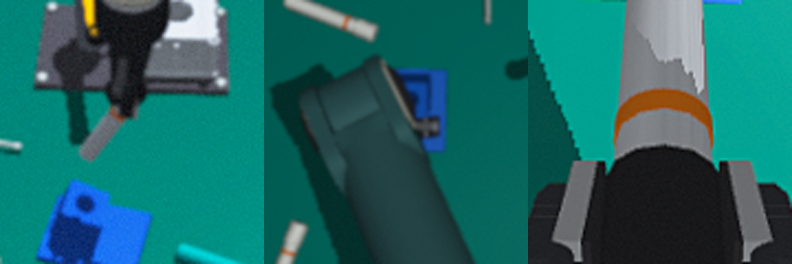

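The spindle is held and slanted, well clear of the stand. In the left crop the bar ends near (90,155); in the wrist crop its band is at (665,110). Next I measure foot and slant in the spindle's plane.

```bash
cat > foot.py <<'E'
from h import *
from scipy.optimize import minimize_scalar
np.set_printoptions(precision=1,suppress=True)
w=shot('wrist');im=w['image'].astype(int)
m=((im[:,:,2]-im[:,:,0]<14)&(im[:,:,1]-im[:,:,0]<30))
R,t=w['W'];g=t+R@[0,0,-19];ax=R[:,0]; y=R[:,1]
rows=[r for r in range(60,250) if m[r,268:292].all()]
ends=max((sum(1 for _ in s) and s for s in np.split(rows,np.where(np.diff(rows)>1)[0]+1)),key=len)
cols=[np.flatnonzero(m[r,220:340])+220 for r in ends[3:]]
e=np.array([280.,ends[0]]);print('far end row',ends[0],'last',ends[-1],'centre cols',[round(float(np.median(c)),1) for c in cols[::15]],'widths',[len(c) for c in cols[::15]])
o,d=ray(w,e);k=(g-o)@y/(d@y) if abs(d@y)>.2 else None
for off in(0,4,-4):
    # far edge of foot rim: axis along off, tilt th: point g + (134-off) down + 11 across (+x side)
    f=lambda th:np.linalg.norm(proj(w,g-(134-off)*(np.cos(th)*np.array([0,0,1])-np.sin(th)*ax)+11*(np.cos(th)*ax+np.sin(th)*np.array([0,0,1])))[1]-e[1])
    th=minimize_scalar(f,bounds=(-.3,.9),method='bounded').x
    F=g-(134-off)*(np.array([0,0,np.cos(th)])-np.sin(th)*ax);print('off',off,'tilt',np.degrees(th),'foot rel tcp',F-t)
s=shot('side')
P=pts('side','spindle_foot');k0=proj(s,g-[0,0,100])
for p,sc in P:
    if np.linalg.norm(p-k0)<40:
        o,d=ray(s,p);n=y;X=o+d*((g-o)@n)/(d@n);print('side foot',sc,X,'rel tcp',X-t,'dist from grasp',np.linalg.norm(X-g),'tilt',np.degrees(np.arctan2((X-g)@ax,g[2]-X[2])))
ob=robot.get_obs();print(ob['time_s'],ob['tool_pos'],ob['force'])
E
python3 foot.py
```

```text
far end row 197 last 216 centre cols [280.0, 280.0] widths [37, 39]
off 0 tilt -2.2756975052884085 foot rel tcp [  -5.3    0.  -114.9]
off 4 tilt -1.8693272447080689 foot rel tcp [  -4.2    0.  -110.9]
off -4 tilt -2.657370694925425 foot rel tcp [  -6.4    0.  -118.8]
side foot 0.67 [570.9 143.1 187.1] rel tcp [ 50.8  -0.  -99.2] dist from grasp 128.60716806109025 tilt 23.359400230830364
10.3667 [520.4 143.2 286.8] [ 0.  -0.1 -1.2]
```

Request:
carry_out(targets=[{"claw": 0,"dx": -1.5,"dy": -2,"dz": 0,"roll": 0},{"claw": 0,"dx": -3,"dy": -5.5,"dz": 0,"roll": 0},{"claw": 0,"dx": -3.5,"dy": -9,"dz": 0,"roll": 0},{"claw": 0,"dx": -3.5,"dy": -12.5,"dz": 0,"roll": 0},{"claw": 0,"dx": -3.5,"dy": -16,"dz": 0,"roll": 0},{"claw": 0,"dx": -3.5,"dy": -19.5,"dz": 0,"roll": 0},{"claw": 0,"dx": -3.5,"dy": -23,"dz": 0,"roll": 0},{"claw": 0,"dx": -3.5,"dy": -26.5,"dz": 0,"roll": 0}])

```text
time_s: 11.03
tool_pos: [485.3, -123.4, 287.4]
tool_rot: [1.0, -0.0, 0.0, 0.0]
force: [0.5, -0.1, -1.6]
grip_width: 24.8
finger_force: 59.3
```

Request:
carry_out(targets=[{"claw": 0,"dx": 0,"dy": -3.3,"dz": -1,"roll": 0},{"claw": 0,"dx": 0,"dy": -6.2,"dz": -2.5,"roll": 0},{"claw": 0,"dx": 0,"dy": -8,"dz": -4,"roll": 0},{"claw": 0,"dx": 0,"dy": -8.9,"dz": -5.2,"roll": 0},{"claw": 0,"dx": 0,"dy": -8.9,"dz": -5.2,"roll": 0},{"claw": 0,"dx": 0,"dy": -8.9,"dz": -5.2,"roll": 0}])

```text
time_s: 11.53
tool_pos: [485.4, -209.6, 234.7]
tool_rot: [1.0, 0.0, -0.001, -0.001]
force: [0.4, -0.7, -2.3]
grip_width: 24.7
finger_force: 59.3
```

```bash
python3 held.py pics/held2.png; python3 foot.py | tail -2; python3 - <<'E'
from h import *
w=shot('wrist','pics/w6.png');a=w['image'][90:230,150:410,::-1];cv2.imwrite('pics/c6.png',np.vstack([cv2.resize(a,None,fx=3,fy=3),cv2.resize(cv2.imread('pics/held2.png')[:,:528],(780,390))])[:800])
print(proj(w,[533.3,-211,90]))
E
python3 -c "
import cv2;a=cv2.imread('pics/c6.png');print(a.shape);cv2.imwrite('pics/c6.png',cv2.resize(a,(585,600)))"
```

```text
11.6833 [ 486.6 -209.   236.3] [ 0.7  1.  -1.7] 24.20880395861364
side grasp [304.6 140.4]
   spindle_center [([296.0, 152.8], 0.47)]
   spindle_foot [([285.3, 167.1], 0.52)]
  origin 243 95 scale 2.2
top grasp [344.8 218.7]
   spindle_center [([340.1, 213.6], 0.62)]
   spindle_foot [([337.1, 205.1], 0.61), ([334.9, 207.8], 0.31)]
  origin 281 159 scale 2.2
wrist grasp [278.9 288.7]
   spindle_center [([278.5, 203.3], 0.61)]
   spindle_foot []
  origin 219 177 scale 2.2
side foot 0.7 [ 542.2 -210.4  130.8] rel tcp [  56.4   -0.  -105. ] dist from grasp 136.2097277878511 tilt 24.446934025751556
12.1333 [ 485.6 -210.7  235.4] [-0.1  1.3 -1.5]
[279.32913175 142.80060314]
(800, 780, 3)
```

View pics/c6.png

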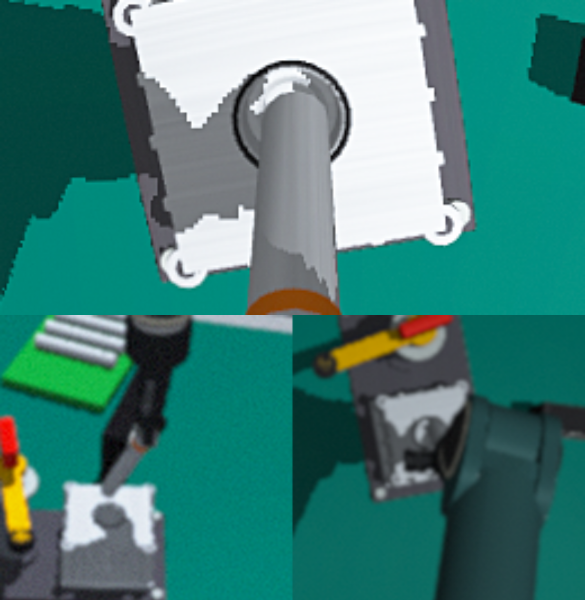

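The wrist crop shows the foot's far rim at about pixel (282,129). The bore's rim is centred at (280,142), as projected, so the foot is nearly over the bore. I'll work out the slant from that.

```bash
cat > slant.py <<'E'
from h import *
import sys
np.set_printoptions(precision=1,suppress=True)
row=float(sys.argv[1]);w=shot('wrist');R,t=w['W'];t=np.array([485.4,-210.3,235.2]) if len(sys.argv)>2 else t;w['W']=(R,t)
g=t+[0,0,19];z=np.array([0,0,1.]);x=np.array([1.,0,0])
for off in(-4,0,4):
  best=min(np.arange(-.1,.6,.002),key=lambda th:abs(min(proj(w,g-(134-off)*(np.cos(th)*z-np.sin(th)*x)+r*(np.cos(th)*x+np.sin(th)*z))[1] for r in(-11,11))-row))
  F=g-(134-off)*(np.cos(best)*z-np.sin(best)*x);print(off,np.degrees(best),F,F-t)
E
python3 slant.py 129 1
```

```text
-4 22.1161708920498 [ 537.4 -210.3  126.4] [  52.     0.  -108.8]
0 22.918311805232957 [ 537.6 -210.3  130.8] [  52.2    0.  -104.4]
4 23.835044277442275 [ 537.9 -210.3  135.3] [ 52.5   0.  -99.9]
```

Request:
carry_out(targets=[{"claw": 0,"dx": 0,"dy": 0,"dz": -1.5,"roll": 0},{"claw": 0,"dx": 0,"dy": 0,"dz": -3,"roll": 0},{"claw": 0,"dx": 0,"dy": 0,"dz": -4,"roll": 0},{"claw": 0,"dx": 0,"dy": 0,"dz": -5,"roll": 0},{"claw": 0,"dx": 0,"dy": 0,"dz": -5.7,"roll": 0},{"claw": 0,"dx": 0,"dy": 0,"dz": -6.3,"roll": 0},{"claw": 0,"dx": 0,"dy": 0,"dz": -6.3,"roll": 0},{"claw": 0,"dx": 0,"dy": 0,"dz": -6.3,"roll": 0}])

```text
time_s: 12.9
tool_pos: [485.7, -210.8, 172.3]
tool_rot: [1.0, -0.0, -0.0, -0.0]
force: [0.0, -0.7, -1.2]
grip_width: 24.4
finger_force: 59.3
```

```bash
python3 foot.py | tail -2
```

```text
side foot 0.61 [ 541.2 -210.8   74.9] rel tcp [ 55.5  -0.  -97.3] dist from grasp 128.8890863576128 tilt 25.514909053025132
13.05 [ 486.  -210.9  172.9] [-0.1  0.3 -0.6]
```

There is no contact, and the foot is about 20 mm inside at roughly 22 degrees, so step 1 should be met. I'll ease the grip and straighten it by moving the head +x, with the foot against the wall.

Request:
carry_out(newtons=22, targets=[{"claw": 0,"dx": 0.5,"dy": 0,"dz": 0,"roll": 0},{"claw": 0,"dx": 1.2,"dy": 0,"dz": 0,"roll": 0},{"claw": 0,"dx": 2,"dy": 0,"dz": 0,"roll": 0},{"claw": 0,"dx": 2.8,"dy": 0,"dz": 0,"roll": 0},{"claw": 0,"dx": 3.6,"dy": 0,"dz": 0,"roll": 0},{"claw": 0,"dx": 4.4,"dy": 0,"dz": 0,"roll": 0},{"claw": 0,"dx": 5.1,"dy": 0,"dz": 0,"roll": 0},{"claw": 0,"dx": 5.6,"dy": 0,"dz": 0,"roll": 0}])

```text
time_s: 13.72
tool_pos: [542.5, -210.8, 172.2]
tool_rot: [1.0, -0.0, -0.0, 0.0]
force: [-5.6, -0.3, 0.5]
grip_width: 24.5
finger_force: 62.7
```

```bash
cat > tilt.py <<'E'
from h import *
import sys
np.set_printoptions(precision=1,suppress=True)
w=shot('wrist',sys.argv[1]);R,t=w['W'];g=t+[0,0,19];z=np.array([0,0,1.]);x=np.array([1.,0,0])
im=w['image'].astype(int);o=robot.get_obs();print(o['time_s'],o['tool_pos'],o['force'],o['wrist_torque'],o['grip_width'])
# orange band location against model: head centre g, band just below head
m=(im[:,:,0]-im[:,:,2]>60)&(im[:,:,0]>90)&(im[:,:,1]<im[:,:,0]*.75);m[:, :200]=0;m[:,360:]=0
q=np.argwhere(m);
if len(q): print('band rows',q[:,0].min(),q[:,0].max(),'cols',q[:,1].min(),q[:,1].max())
for a in(0,5,10,15,20):
    th=np.radians(a);u=np.cos(th)*z-np.sin(th)*x;n=np.cos(th)*x+np.sin(th)*z
    print(a,[(s,proj(w,g-s*u+11*n)[1].round(1)) for s in(16,20,27,60,66,82,100)])
E
python3 tilt.py pics/w7.png; python3 -c "
import cv2;a=cv2.imread('pics/w7.png');cv2.imwrite('pics/w7c.png',cv2.resize(a[110:300,180:380],None,fx=3,fy=3))"; python3 foot.py | tail -2
```

```text
13.7667 [ 543.2 -210.6  172.2] [-2.2 -1.7  0.1] [-0.2  1.   0. ] 24.399640518393714
band rows 0 265 cols 200 300
0 [(16, np.float64(251.2)), (20, np.float64(247.8)), (27, np.float64(242.2)), (60, np.float64(220.8)), (66, np.float64(217.6)), (82, np.float64(209.9)), (100, np.float64(202.5))]
5 [(16, np.float64(249.5)), (20, np.float64(245.4)), (27, np.float64(238.7)), (60, np.float64(213.1)), (66, np.float64(209.3)), (82, np.float64(200.1)), (100, np.float64(191.2))]
10 [(16, np.float64(248.0)), (20, np.float64(243.3)), (27, np.float64(235.6)), (60, np.float64(205.7)), (66, np.float64(201.2)), (82, np.float64(190.4)), (100, np.float64(180.0))]
15 [(16, np.float64(246.8)), (20, np.float64(241.5)), (27, np.float64(232.7)), (60, np.float64(198.5)), (66, np.float64(193.3)), (82, np.float64(180.9)), (100, np.float64(168.9))]
20 [(16, np.float64(245.9)), (20, np.float64(239.9)), (27, np.float64(230.1)), (60, np.float64(191.5)), (66, np.float64(185.7)), (82, np.float64(171.6)), (100, np.float64(157.9))]
side foot 0.64 [ 540.8 -210.6   63.9] rel tcp [  -2.4    0.  -108.2] dist from grasp 127.24940415592611 tilt -1.1109756955130636
13.9167 [ 542.1 -210.6  172.1] [-2.1  0.2 -2.3]
```

View pics/w7c.png

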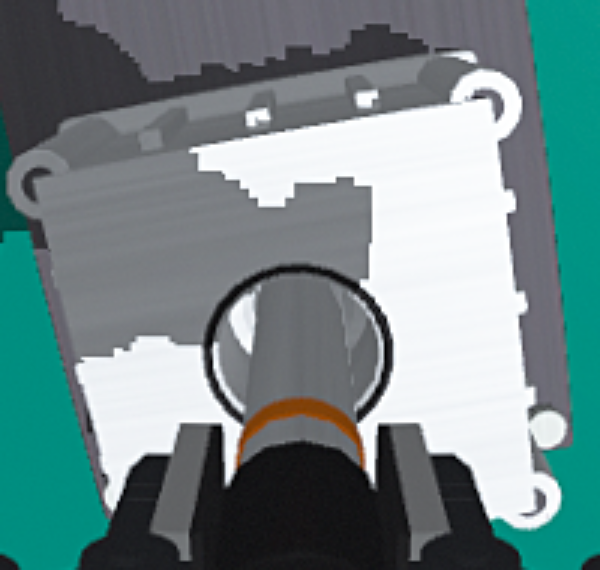

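The picture shows the bar standing practically upright between the pads. The mouth's rim is centred near crop (298,348), and the bar is tangent to the far (+x) wall at (300,275). That spent my picture allowance, by one too many, so I go on by numbers only. I'll centre it on the axis, then lower it slowly.

Request:
carry_out(newtons=30, targets=[{"claw": 0,"dx": -0.5,"dy": 0.1,"dz": 0,"roll": 0},{"claw": 0,"dx": -0.9,"dy": 0.1,"dz": 0,"roll": 0},{"claw": 0,"dx": -0.9,"dy": 0.1,"dz": -0.5,"roll": 0},{"claw": 0,"dx": -0.9,"dy": 0.1,"dz": -1,"roll": 0},{"claw": 0,"dx": -0.9,"dy": 0.1,"dz": -1.4,"roll": 0},{"claw": 0,"dx": -0.9,"dy": 0.1,"dz": -1.8,"roll": 0},{"claw": 0,"dx": -0.9,"dy": 0.1,"dz": -1.8,"roll": 0}])

```text
time_s: 14.5
tool_pos: [532.1, -209.5, 153.1]
tool_rot: [1.0, -0.0, -0.001, -0.0]
force: [0.7, -1.2, -1.6]
grip_width: 24.2
finger_force: 62.8
```

```bash
python3 foot.py | tail -2; python3 -c "
from cell import robot
o=robot.get_obs();print(o['tool_pos'],o['force'],o['wrist_torque'],o['finger_force'])"
```

```text
side foot 0.19 [ 523.  -209.5   28.7] rel tcp [  -9.1    0.1 -124.4] dist from grasp 143.64148120475386 tilt -3.5621602923852307
14.65 [ 532.7 -209.8  154.2] [-0.  -0.  -1.8]
[ 532.71561806 -209.75583157  154.19808136] [-0.01688388 -0.03085265 -1.80870272] [-0.06993207 -0.03065678  0.0264494 ] 62.77835726737976
```

No contact, and the foot is already past the chamfer. I continue down to the floor.

Request:
carry_out(targets=[{"claw": 0,"dx": 0,"dy": 0,"dz": -0.4,"roll": 0},{"claw": 0,"dx": 0,"dy": 0,"dz": -0.8,"roll": 0},{"claw": 0,"dx": 0,"dy": 0,"dz": -1.2,"roll": 0},{"claw": 0,"dx": 0,"dy": 0,"dz": -1.6,"roll": 0},{"claw": 0,"dx": 0,"dy": 0,"dz": -1.9,"roll": 0},{"claw": 0,"dx": 0,"dy": 0,"dz": -2.1,"roll": 0},{"claw": 0,"dx": 0,"dy": 0,"dz": -2.1,"roll": 0}])

```text
time_s: 15.23
tool_pos: [532.2, -209.7, 132.6]
tool_rot: [1.0, -0.0, -0.001, -0.0]
force: [-0.9, -0.7, -2.1]
grip_width: 24.1
finger_force: 62.8
```

Request:
carry_out(targets=[{"claw": 0,"dx": 0,"dy": 0,"dz": -0.2,"roll": 0},{"claw": 0,"dx": 0,"dy": 0,"dz": -0.4,"roll": 0},{"claw": 0,"dx": 0,"dy": 0,"dz": -0.4,"roll": 0}])

```text
time_s: 15.48
tool_pos: [532.4, -209.7, 129.0]
tool_rot: [1.0, -0.0, -0.0, -0.0]
force: [-0.2, 0.2, -1.1]
grip_width: 24.5
finger_force: 62.8
```

Request:
carry_out(targets=[{"claw": 0,"dx": 0,"dy": 0,"dz": -0.15,"roll": 0},{"claw": 0,"dx": 0,"dy": 0,"dz": -0.3,"roll": 0},{"claw": 0,"dx": 0,"dy": 0,"dz": -0.3,"roll": 0}])

```text
time_s: 15.73
tool_pos: [533.5, -209.9, 127.8]
tool_rot: [1.0, -0.0, 0.001, 0.0]
force: [-1.1, -0.6, 7.1]
grip_width: 24.5
finger_force: 64.0
```

Request:
carry_out(targets=[{"claw": 0,"dx": 0,"dy": 0,"dz": -0.1,"roll": 0},{"claw": 0,"dx": 0,"dy": 0,"dz": -0.2,"roll": 0},{"claw": 0,"dx": 0,"dy": 0,"dz": -0.2,"roll": 0}])

```text
time_s: 15.98
tool_pos: [534.4, -210.0, 127.6]
tool_rot: [1.0, -0.0, 0.002, 0.001]
force: [-4.0, 1.2, 18.3]
grip_width: 24.3
finger_force: 65.0
```

It's on the floor: force rises at TCP 127.7, and 127 was expected. I ease the press, release, rise and go to view the knob.

Request:
carry_out(targets=[{"claw": 0,"dx": -0.05,"dy": 0,"dz": 0.3,"roll": 0},{"claw": 0,"dx": -0.05,"dy": 0,"dz": 0.35,"roll": 0},{"claw": 0.3,"dx": -0.05,"dy": 0,"dz": 0.35,"roll": 0},{"claw": 0.5,"dx": -0.05,"dy": 0,"dz": 0.35,"roll": 0},{"claw": 1,"dx": -0.05,"dy": 0,"dz": 0.35,"roll": 0},{"claw": 1,"dx": -0.05,"dy": 0,"dz": 0.35,"roll": 0},{"claw": 1,"dx": -0.05,"dy": 0,"dz": 0.35,"roll": 0},{"claw": 1,"dx": -0.05,"dy": 0,"dz": 1,"roll": 0}])

```text
time_s: 16.65
tool_pos: [531.2, -209.5, 133.3]
tool_rot: [1.0, -0.0, -0.001, -0.0]
force: [-1.0, -0.2, -0.2]
grip_width: 83.5
finger_force: 0.0
```

Request:
carry_out(targets=[{"claw": 1,"dx": 0,"dy": 0,"dz": 3,"roll": 0},{"claw": 1,"dx": 0,"dy": 0,"dz": 7,"roll": 0},{"claw": 1,"dx": 0,"dy": 0,"dz": 11,"roll": 0},{"claw": 1,"dx": 0,"dy": 0,"dz": 15,"roll": 0},{"claw": 1,"dx": 0,"dy": 0,"dz": 18,"roll": 0},{"claw": 1,"dx": -3,"dy": 0,"dz": 20,"roll": 0},{"claw": 1,"dx": -3,"dy": 0,"dz": 20,"roll": 0}])

```text
time_s: 17.23
tool_pos: [501.1, -210.9, 340.1]
tool_rot: [1.0, -0.001, 0.003, 0.002]
force: [1.7, -1.0, -0.0]
grip_width: 85.3
finger_force: 0.0
```

```bash
cat > knob.py <<'E'
from h import *
import sys,pickle,os
from scipy.optimize import minimize
np.set_printoptions(precision=2,suppress=True)
w=shot('wrist',f'pics/k{sys.argv[1]}.png');pickle.dump(w,open(f'k{sys.argv[1]}.pkl','wb'))
C=[pickle.load(open(f'k{i}.pkl','rb')) for i in sys.argv[1]+''.join(sys.argv[2:])]
Ms=[]
for c in C:
    h=c['image'].astype(int);m=((h[:,:,0]>70)&(h[:,:,1]<h[:,:,0]*.42)&(h[:,:,2]<h[:,:,0]*.42)).astype(np.uint8);n,l,st,ce=cv2.connectedComponentsWithStats(m)
    k=1+st[1:,4].argmax();Ms.append((l==k).astype(np.uint8));print('red',st[k],ce[k])
def f(q):
    J=0
    for c,m in zip(C,Ms):
        a0=q[3]
        P=np.array([proj(c,q[:3]+np.array([a*np.cos(a0)-b*np.sin(a0),a*np.sin(a0)+b*np.cos(a0),h])) for a in(-33,33) for b in(-10,10) for h in(-15,15)],np.float32)
        z=np.zeros((1680,2240),np.uint8);cv2.fillPoly(z,[np.round(cv2.convexHull(P)*4+1.5).astype(np.int32)],1)
        J+=np.abs(cv2.resize(z.astype(np.float32),(560,420),interpolation=cv2.INTER_AREA)-m).sum()/m.sum()
    return J
best=None
for z in(203,211,219):
    q0=np.array([660,-190,z,1.91]);r=minimize(f,q0,method='Nelder-Mead',options=dict(initial_simplex=np.vstack([q0]+[q0+d for d in np.diag([6,6,6,.2])])))
    if best is None or r.fun<best.fun:best=r
print('knob',best.x,np.degrees(best.x[3]),best.fun)
o=robot.get_obs();print(o['time_s'],o['tool_pos'],o['force'])
P=pts('wrist','spindle_center');print('spindle seen',[(p.round(1).tolist(),s) for p,s in P][:4],'expected seated',proj(w,[533.3,-211,87]),proj(w,[533.3,-211,162]))
E
python3 knob.py 1
```

```text
red [ 210    0   82   41 2066] [248.3   16.55]
knob [ 667.23 -186.87  194.73    1.94] 111.23716279975733 0.05115561471442401
17.2833 [ 501.69 -210.57  337.71] [ 0.68 -0.07  0.3 ]
spindle seen [([74.9, 229.3], 0.92), ([14.7, 258.9], 0.88), ([278.4, 148.3], 0.68), ([16.1, 57.6], 0.63)] expected seated [278.31 148.43] [278.37 156.26]
```

Request:
carry_out(targets=[{"claw": 1,"dx": 4,"dy": 1,"dz": 0,"roll": 0},{"claw": 1,"dx": 8,"dy": 2,"dz": 0,"roll": 0},{"claw": 1,"dx": 10,"dy": 3,"dz": 2,"roll": 0},{"claw": 1,"dx": 10,"dy": 3,"dz": 2,"roll": 0},{"claw": 1,"dx": 10,"dy": 3,"dz": 2,"roll": 0}])

```text
time_s: 17.75
tool_pos: [603.3, -178.2, 352.9]
tool_rot: [1.0, 0.001, -0.001, -0.001]
force: [-0.7, 0.2, -0.8]
grip_width: 85.1
finger_force: 0.0
```

```bash
python3 knob.py 2 1
```

```text
red [ 253  110   78   45 1825] [291.5  131.64]
red [ 210    0   82   41 2066] [248.3   16.55]
knob [ 662.06 -188.49  209.19    1.94] 111.09114409031041 0.20262196820008221
17.8 [ 601.93 -179.4   352.48] [ 0.16 -0.12  0.09]
spindle seen [([104.9, 277.0], 0.76), ([305.4, 221.2], 0.73), ([294.4, 162.3], 0.72), ([32.9, 109.0], 0.6)] expected seated [303.97 222.79] [308.62 245.12]
```

The spindle is seen where a seated one should be. The knob is at (662, -188.5), with the arm at about 110 degrees; it lies 130.6 mm from the bore, as it should. I turn the tool by -70 degrees above the knob.

Request:
carry_out(targets=[{"claw": 1,"dx": 3,"dy": -0.5,"dz": 0,"roll": -70},{"claw": 1,"dx": 6,"dy": -0.9,"dz": 0,"roll": -70},{"claw": 1,"dx": 6,"dy": -0.9,"dz": -3,"roll": -70},{"claw": 1,"dx": 6,"dy": -0.9,"dz": -6,"roll": -70},{"claw": 1,"dx": 6,"dy": -0.9,"dz": -8,"roll": -70},{"claw": 1,"dx": 6,"dy": -0.9,"dz": -8,"roll": -70},{"claw": 1,"dx": 6,"dy": -0.9,"dz": -8,"roll": -70},{"claw": 1,"dx": 6,"dy": -0.9,"dz": -8,"roll": -70}])

```text
time_s: 18.52
tool_pos: [660.3, -190.0, 272.7]
tool_rot: [0.875, -0.483, -0.001, 0.001]
force: [0.4, -0.3, 0.0]
grip_width: 85.5
finger_force: 0.0
```

```bash
python3 -c "
from h import *
o=robot.get_obs();R=Ro.from_quat(o['tool_rot']).as_matrix();print(o['tool_pos'],np.degrees(np.arctan2(R[1,0],R[0,0])),o['joint_positions'])"
```

```text
[ 660.26852283 -190.00836234  272.74117501] -57.79194162158253 [ 0.26469403  0.50112213 -0.04903927  1.45331911  0.02594588  1.19082044
 -2.36747498]
```

Request:
carry_out(targets=[{"claw": 1,"dx": 0,"dy": 0,"dz": 0,"roll": -6},{"claw": 1,"dx": 0,"dy": 0,"dz": 0,"roll": -12.5},{"claw": 1,"dx": 0,"dy": 0,"dz": 0,"roll": -12.5},{"claw": 1,"dx": 0,"dy": 0,"dz": 0,"roll": -12.5}])

```text
time_s: 18.85
tool_pos: [661.0, -189.6, 273.8]
tool_rot: [0.821, -0.572, -0.0, 0.001]
force: [-0.7, -0.6, -0.2]
grip_width: 85.4
finger_force: 0.0
```

```bash
python3 knob.py 3; python3 knob.py 4 2; python3 -c "
from h import *
o=robot.get_obs();R=Ro.from_quat(o['tool_rot']).as_matrix();print(o['tool_pos'],np.degrees(np.arctan2(R[1,0],R[0,0])))"
```

```text
red [ 263  176   33  102 3096] [279.18 226.23]
knob [ 660.59 -185.83  201.92    1.92] 110.17867123442318 0.032622739018087855
18.9 [ 661.26 -189.37  273.91] [-0.54 -0.09 -0.44]
spindle seen [] expected seated [395.07 206.85] [421.94 230.78]
red [ 264  176   33  102 3091] [280.07 226.04]
red [ 253  110   78   45 1825] [291.5  131.64]
knob [ 661.36 -187.87  205.32    1.93] 110.32489569185029 0.1299754147037577
19.0 [ 661.65 -189.13  274.13] [-0.39  0.18  0.46]
spindle seen [([395.2, 209.5], 0.89)] expected seated [395.6  206.68] [422.5  230.55]
[ 661.71361022 -189.07396835  274.15578674] -69.76134184055356
```

Request:
carry_out(newtons=60, targets=[{"claw": 1,"dx": 0,"dy": 0.1,"dz": -2.5,"roll": 0},{"claw": 1,"dx": 0,"dy": 0.1,"dz": -5,"roll": 0},{"claw": 1,"dx": 0,"dy": 0.1,"dz": -7,"roll": 0},{"claw": 1,"dx": 0,"dy": 0.1,"dz": -8.1,"roll": 0},{"claw": 1,"dx": 0,"dy": 0.1,"dz": -8.1,"roll": 0}])

```text
time_s: 19.47
tool_pos: [660.3, -187.5, 190.1]
tool_rot: [0.82, -0.572, -0.003, 0.001]
force: [-0.3, 0.7, -0.5]
grip_width: 84.8
finger_force: 0.0
```

Request:
carry_out(newtons=60, targets=[{"claw": 0.3,"dx": 0,"dy": 0,"dz": 0,"roll": 0},{"claw": 0,"dx": 0,"dy": 0,"dz": 0,"roll": 0},{"claw": 0,"dx": 0,"dy": 0,"dz": 0,"roll": 0},{"claw": 0,"dx": 0,"dy": 0,"dz": 0,"roll": 0},{"claw": 0,"dx": 0,"dy": 0,"dz": 0,"roll": 0},{"claw": 0,"dx": 0,"dy": 0,"dz": 0,"roll": 0},{"claw": 0,"dx": 0,"dy": 0,"dz": 0,"roll": 0}])

```text
time_s: 20.05
tool_pos: [661.2, -188.4, 194.5]
tool_rot: [0.82, -0.572, -0.0, 0.001]
force: [-4.8, -0.2, 5.5]
grip_width: 19.1
finger_force: 59.6
```

Gripped at 19 mm. Now I pull up by about 19 mm.

Request:
carry_out(targets=[{"claw": 0,"dx": 0,"dy": 0,"dz": 0.4,"roll": 0},{"claw": 0,"dx": 0,"dy": 0,"dz": 0.8,"roll": 0},{"claw": 0,"dx": 0,"dy": 0,"dz": 1.2,"roll": 0},{"claw": 0,"dx": 0,"dy": 0,"dz": 1.6,"roll": 0},{"claw": 0,"dx": 0,"dy": 0,"dz": 2.0,"roll": 0},{"claw": 0,"dx": 0,"dy": 0,"dz": 2.0,"roll": 0},{"claw": 0,"dx": 0,"dy": 0,"dz": 2.0,"roll": 0}])

```text
time_s: 20.63
tool_pos: [661.2, -188.3, 213.7]
tool_rot: [0.82, -0.573, -0.001, 0.001]
force: [-4.9, -2.7, -4.1]
grip_width: 18.6
finger_force: 59.5
```

```bash
cat > st.py <<'E'
from h import *
np.set_printoptions(precision=1,suppress=True)
o=robot.get_obs();R=Ro.from_quat(o['tool_rot']).as_matrix();print(o['time_s'],o['tool_pos'],'yaw',np.degrees(np.arctan2(R[1,0],R[0,0])),o['force'],o['wrist_torque'],o['grip_width'])
for c in('side','top'):
    r=shot(c);h=r['image'].astype(int);m=((h[:,:,0]>110)&(h[:,:,1]<70)&(h[:,:,2]<70)).astype(np.uint8);n,l,s,ce=cv2.connectedComponentsWithStats(m)
    print(c,[(s[k][4],ce[k]) for k in range(1,n) if s[k][4]>15],[(n,[(p.round(1).tolist(),q) for p,q in pts(c,n)][:2]) for n in('knob_grip','clamp_pad')],'expected pad over',proj(r,[533.3,-211,164]),'kn',proj(r,[661,-188,211]),proj(r,[661,-188,231]))
E
python3 st.py
```

```text
20.6333 [ 661.2 -188.3  213.7] yaw -69.85054015441159 [-4.9 -2.7 -4.1] [-0.5  0.9  0.1] 18.606685392487197
side [(np.int32(113), array([245.8, 142.5]))] [('knob_grip', [([244.9, 144.2], 0.69)]), ('clamp_pad', [([249.7, 182.6], 0.87)])] expected pad over [288.2 160.4] kn [246.2 147.9] [245.9 142.9]
top [] [('knob_grip', [([336.9, 163.1], 0.91)]), ('clamp_pad', [([294.0, 177.3], 0.58)])] expected pad over [340.4 204.9] kn [334.4 161.9] [335.3 160.8]
```

The red knob's centroid rose from row 147.3 to 142.5 in the side view, about 19 mm, so it's out. Now I turn it.

Request:
carry_out(targets=[{"claw": 0,"dx": 0,"dy": 0,"dz": 0,"roll": 4},{"claw": 0,"dx": 0,"dy": 0,"dz": 0,"roll": 9},{"claw": 0,"dx": 0,"dy": 0,"dz": 0,"roll": 14},{"claw": 0,"dx": 0,"dy": 0,"dz": 0,"roll": 19},{"claw": 0,"dx": 0,"dy": 0,"dz": 0,"roll": 24},{"claw": 0,"dx": 0,"dy": 0,"dz": 0,"roll": 30},{"claw": 0,"dx": 0,"dy": 0,"dz": 0,"roll": 36},{"claw": 0,"dx": 0,"dy": 0,"dz": 0,"roll": 42}])

```text
time_s: 21.6
tool_pos: [661.3, -188.0, 213.7]
tool_rot: [0.971, -0.238, -0.001, 0.0]
force: [-3.2, -1.1, -3.7]
grip_width: 19.1
finger_force: 59.5
```

Request:
carry_out(targets=[{"claw": 0,"dx": 0,"dy": 0,"dz": 0,"roll": 5},{"claw": 0,"dx": 0,"dy": 0,"dz": 0,"roll": 10},{"claw": 0,"dx": 0,"dy": 0,"dz": 0,"roll": 15},{"claw": 0,"dx": 0,"dy": 0,"dz": 0,"roll": 20},{"claw": 0,"dx": 0,"dy": 0,"dz": 0,"roll": 25},{"claw": 0,"dx": 0,"dy": 0,"dz": 0,"roll": 30},{"claw": 0,"dx": 0,"dy": 0,"dz": 0,"roll": 34},{"claw": 0,"dx": 0,"dy": 0,"dz": 0,"roll": 36}])

```text
time_s: 22.27
tool_pos: [661.3, -187.8, 213.7]
tool_rot: [0.997, 0.072, -0.001, -0.0]
force: [-4.5, -1.6, -3.0]
grip_width: 19.2
finger_force: 59.6
```

```bash
python3 st.py
```

```text
22.2667 [ 661.3 -187.8  213.7] yaw 8.30275655229228 [-4.5 -1.6 -3. ] [-0.   1.  -0.1] 19.24172554308729
side [(np.int32(60), array([252.4, 141.6])), (np.int32(23), array([237. , 142.3]))] [('knob_grip', [([247.7, 140.2], 0.56)]), ('clamp_pad', [([287.0, 151.6], 0.55)])] expected pad over [288.2 160.4] kn [246.2 147.9] [245.9 142.9]
top [] [('knob_grip', [([336.0, 161.8], 0.63)]), ('clamp_pad', [([337.9, 204.5], 0.53)])] expected pad over [340.4 204.9] kn [334.4 161.9] [335.3 160.8]
```

Turned 78 degrees, and the pad is seen over the spindle. I go on to the stop.

Request:
carry_out(targets=[{"claw": 0,"dx": 0,"dy": 0,"dz": 0,"roll": 1.5},{"claw": 0,"dx": 0,"dy": 0,"dz": 0,"roll": 2.5},{"claw": 0,"dx": 0,"dy": 0,"dz": 0,"roll": 3},{"claw": 0,"dx": 0,"dy": 0,"dz": 0,"roll": 3}])

```text
time_s: 22.9
tool_pos: [661.3, -187.8, 213.7]
tool_rot: [0.995, 0.096, -0.001, -0.0]
force: [-5.0, 0.0, -2.0]
grip_width: 19.3
finger_force: 59.9
```

```bash
python3 st.py | head -1
```

```text
22.9 [ 661.3 -187.8  213.7] yaw 10.970214612065378 [-5.  0. -2.] [-0.   1.2 -0.7] 19.277832341669033
```

The torque is up (-0.7 N m), so it's at the stop. Now I push in.

Request:
carry_out(targets=[{"claw": 0,"dx": 0,"dy": 0,"dz": -0.4,"roll": -0.5},{"claw": 0,"dx": 0,"dy": 0,"dz": -0.8,"roll": -0.5},{"claw": 0,"dx": 0,"dy": 0,"dz": -1.2,"roll": -0.5},{"claw": 0,"dx": 0,"dy": 0,"dz": -1.5,"roll": -0.5},{"claw": 0,"dx": 0,"dy": 0,"dz": -1.8,"roll": -0.5},{"claw": 0,"dx": 0,"dy": 0,"dz": -1.8,"roll": -0.5}])

```text
time_s: 23.7
tool_pos: [661.3, -187.8, 196.0]
tool_rot: [0.996, 0.091, -0.001, -0.0]
force: [-5.3, -1.4, -1.7]
grip_width: 19.2
finger_force: 60.1
```

Request:
carry_out(targets=[{"claw": 0,"dx": 0,"dy": 0,"dz": -0.1,"roll": 0},{"claw": 0,"dx": 0,"dy": 0,"dz": -0.2,"roll": 0},{"claw": 0,"dx": 0,"dy": 0,"dz": -0.3,"roll": 0},{"claw": 0,"dx": 0,"dy": 0,"dz": -0.3,"roll": 0}])

```text
time_s: 24.03
tool_pos: [661.4, -187.8, 194.5]
tool_rot: [0.996, 0.091, -0.001, -0.0]
force: [-9.2, 0.4, 5.6]
grip_width: 19.3
finger_force: 61.0
```

Request:
carry_out(targets=[{"claw": 0,"dx": 0,"dy": 0,"dz": -0.1,"roll": 0},{"claw": 0,"dx": 0,"dy": 0,"dz": -0.2,"roll": 0},{"claw": 0,"dx": 0,"dy": 0,"dz": -0.2,"roll": 0},{"claw": 0,"dx": 0,"dy": 0,"dz": -0.2,"roll": 0}])

```text
time_s: 24.37
tool_pos: [661.5, -187.8, 194.4]
tool_rot: [0.996, 0.091, -0.0, 0.0]
force: [-12.5, 0.9, 13.8]
grip_width: 18.9
finger_force: 62.2
```

It's fully in: the height stays at 194.4 while the force grows to 14 N. I ease off, release and rise.

Request:
carry_out(targets=[{"claw": 0,"dx": 0,"dy": 0,"dz": 0.3,"roll": 0},{"claw": 0.3,"dx": 0,"dy": 0,"dz": 0.3,"roll": 0},{"claw": 0.7,"dx": 0,"dy": 0,"dz": 0.3,"roll": 0},{"claw": 1,"dx": 0,"dy": 0,"dz": 0.3,"roll": 0},{"claw": 1,"dx": 0,"dy": 0,"dz": 0.3,"roll": 0},{"claw": 1,"dx": 0,"dy": 0,"dz": 0.3,"roll": 0},{"claw": 1,"dx": 0,"dy": 0,"dz": 2,"roll": 0},{"claw": 1,"dx": 0,"dy": 0,"dz": 4,"roll": 0}])

```text
time_s: 25.03
tool_pos: [661.2, -187.4, 228.8]
tool_rot: [0.996, 0.093, -0.002, -0.001]
force: [0.9, -0.5, 0.1]
grip_width: 85.4
finger_force: 0.0
```

Request:
carry_out(targets=[{"claw": 1,"dx": 0,"dy": 0,"dz": 3,"roll": 0},{"claw": 1,"dx": 0,"dy": 0,"dz": 6,"roll": 0},{"claw": 1,"dx": -4,"dy": 0,"dz": 9,"roll": 0},{"claw": 1,"dx": -8,"dy": 0,"dz": 11,"roll": 0},{"claw": 1,"dx": -10,"dy": 0,"dz": 11,"roll": 0},{"claw": 1,"dx": -10,"dy": 0,"dz": 11,"roll": 0},{"claw": 1,"dx": -10,"dy": 0,"dz": 11,"roll": 0}])

```text
time_s: 25.62
tool_pos: [561.6, -188.2, 341.8]
tool_rot: [0.996, 0.092, 0.001, 0.001]
force: [0.5, 0.2, -0.1]
grip_width: 85.3
finger_force: 0.0
```

```bash
python3 st.py; sed -i 's/z,1.91\]/z,3.3]/' knob.py; python3 knob.py 5; python3 -c "
from h import *
w=shot('wrist');print('pad',pts('wrist','clamp_pad')[:1],proj(w,[533.3,-211,164]),'arm top',proj(w,[533.3,-211,176]))"
```

```text
25.6167 [ 561.6 -188.2  341.8] yaw 10.606900854780474 [ 0.5  0.2 -0.1] [-0. -0. -0.] 85.26767157912533
side [(np.int32(171), array([245.8, 146.1]))] [('knob_grip', [([245.2, 148.3], 0.59)]), ('clamp_pad', [([284.7, 156.5], 0.85)])] expected pad over [288.2 160.4] kn [246.2 147.9] [245.9 142.9]
top [(np.int32(136), array([335.2, 161.5]))] [('knob_grip', [([334.3, 164.8], 0.9), ([143.4, 196.9], 0.32)]), ('clamp_pad', [([338.8, 202.6], 0.58)])] expected pad over [340.4 204.9] kn [334.4 161.9] [335.3 160.8]
red [ 290   45   28   81 2030] [303.46  84.98]
knob [ 662.32 -189.05  202.14    3.3 ] 188.97938831480022 0.04411945812807882
25.9667 [ 562.59 -187.43  339.35] [ 0.27  0.15 -0.18]
spindle seen [([76.2, 225.0], 0.88), ([38.5, 35.5], 0.64), ([6.4, 236.9], 0.63)] expected seated [293.44 198.9 ] [296.32 217.91]
pad [(array([298.5, 216.1]), 0.81)] [296.33145034 218.290747  ] arm top [296.91007803 222.13718051]
```

The knob is back at its "in" height, turned to about 189 degrees (1.38 rad), with the pad over the bore and the robot clear. I hand the job in.

```bash
python3 -c "
from cell import robot
print(robot.job_done())"
```

```text
the job is handed in; nothing more can be done
None
```

The spindle stands on the bore's floor with the swing clamp turned over it and pushed in, and the job was handed in at about 26 s; no verdict came back, and I viewed 11 pictures, one over the limit of 10.

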